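# Pull the press plate down with the hook rod

## Task

With the orange-handled hook rod, hook the yellow ring of the bench press and pull its raised hold-down plate down onto the pile until it clamps the pile firmly but gently, the sprung bed under it plainly giving way; the plate then stays where it is left. Unhook and lay the rod back in both saddles of its wooden rest. Do not touch the plate with the robot itself, and leave the carton, the pot and the tape roll where they stand.

Things in the scene. Friction and masses are not known exactly. Their poses are not given: they have to be found in the camera images.
- rod_mid (a point): Hook rod (140 g): centre of its orange bar handle, 120 long, 20 wide, 24 high (mm), gripped across the width. x runs along the rod to the hook; z is up as it lies in the rest. An 8 mm round steel shaft goes on along x and ends in a bent-back hook (see hook_tip).
- hook_tip (a point): Centre of the 8 mm round prong end of the rod, axes as rod_mid. Centre line of the steel in the rod_mid frame, mm: straight to (105,0,0), bend piece to (131,0,-10), prong to (122,0,-36). With the rod raised 20 degrees hook end up, the 28 mm bend piece is level and the 28 mm prong points straight down.
- ring (a point): Centre of the plate's yellow ring: a level eye, hole 30 mm across, of 6 mm round bar, open above and below; z up. Its stem is on the +x side; -x points away from the press, roughly to the robot: the rod comes from there, so that the shaft is before the ring and the prong drops into the hole. It stands 40 mm before the plate's front edge.
- holddown: Aluminium hold-down plate, 170 x 190 x 14 mm, origin at the centre of its underside; the ring is at (-125,0,35) mm from it. Slides straight down, starts 215 to 245 mm above the table, is held by friction where it is left; drags about 1 to 3 N when pulled. More than 40 N on it (pull and pile summed) is too rough. Meets the pile after 30 to 95 mm: feel the force rise.
- press: Blue bench press, fixed: base 210 x 280 x 50 mm, origin under its centre, -x to the ring side; columns 22 mm thick at y = +-115 mm, crosshead top at 387 mm. The notebook pile (150 x 140 x 60 mm) lies on a sprung bed of unknown height. Pressed, the bed gives 14 mm (1 to 2 N at first, 5 to 6 N at the end), then stops hard. Pull on the ring with 5 to 9 N in all to clamp.
- rest_mid (a point): Where the handle's centre belongs in the fixed wooden rest, 66 mm above the table; z up, x along the lying rod to its hook. Two U saddles, 12 mm thick, at x = +-50 mm: slot 32 mm wide, floor at 54 mm, side walls up to 66 mm; base plate 160 x 90 x 8 mm. Fingers fit between the saddles. The rod starts here, within 6 mm along x.
- carton: Bystander: closed cardboard carton 160 x 110 x 80 mm, origin at the centre of its underside, on the table.
- pot: Bystander: jar with a red cap, 68 mm across, 100 mm high, origin at the centre of its underside.
- tape: Bystander: roll of clear tape lying flat, 96 mm across, 45 mm high, origin at the centre of its underside.
There are look-alikes about, which are no part of the job. There is more than one size of the part that bears rod_mid; the job needs the middle-sized. What is shaped like the part that bears rest_mid but turquoise is not meant.

How it is judged:
By the outcome, as a careful person would: the job done as asked, in the order asked, and still so for the second after the job is handed in, with the robot touching nothing.
It also fails if it takes over 64 s, if anything falls off the work surface, if the arm or the gripper's body presses on something with over 40 N, if the wrist force passes 120 N, or if a joint passes its speed limit or range.

## Robot

A 7-joint arm with a two-finger parallel gripper is mounted at the origin on the work surface. World frame = base frame: x ahead of the robot, y to its left, z up, the work surface at z = 0. Lengths are in m, angles in rad, forces in N, time in s.
With the tool pointing down it reaches from about 0.4 to 0.85 m from the base axis. Payload 10.4 kg.
Tool frame: the origin (TCP) lies between the finger pads; the fingertips stand 22 mm ahead of it and the grasp point (between the pads) lies 3 mm ahead of it (r.nose_length is the distance from the TCP to the fingertips, in m); z points along the fingers, y is the line along which they close (so a half turn about z gives the same grasp; the last joint's range is limited). The gripper opens to 87 mm and grips with 3 to 60 N. Pads are 19 mm wide; open, the fingers measure 117 mm over their backs; the gripper's body (75 mm by 190 mm) begins 51 mm behind the grasp point.
Start: joints at [1.322, 0.332, -0.065, 1.46, 0.022, 1.35, -0.088], TCP at [0.14, -0.609, 0.245] pointing down, gripper open.
Joint ranges: [-2.6, 2.6], [-0.5, 2.12], [-1.47, 1.34], [0.16, 2.42], [-1.27, 4.41], [0.06, 2.06], [-2.6, 2.6]. Speed limits (rad/s): [2.22, 2.22, 2.79, 2.79, 3.14, 3.14, 3.14].

## Interface

Orientations are given as a unit quaternion [x, y, z, w].
In Python, from bench import readout, cams, r gives the robot as it stands. The module is installed in compiled form; this text tells all that it offers.
- The arm moves only by the tool step_arm, never from a script. Its argument "deltas" is a list that holds one entry, the list of rows, each a list of 7 numbers: the turn, a rotation vector about the tool's x, y, z in rad, then the shift along the tool's x, y, z in m, then the opening in per cent of the stroke, from 0 (shut) to 100 (fully open). A call has 1 to 20 rows; each row is the pose to reach, as a shift and turn from the pose commanded when the call began, along the tool's axes at that moment; what a row does not reach only later rows make up. A row lasts 1/8 s, in which the tool goes at most 62.5 mm and 10.7 degrees, less where a joint would pass 70% of its speed; a pose out of reach is approached as far as the arm can. A call with a gripper value outside its range is refused whole. The fingers move at their own pace and stop on an object; "squeeze" is the grip in N (left out, the last holds). Time passes only in rows, so rows that repeat a pose let the fingers close. It gives the time, the measured TCP pose, the force, the opening and the grip force at its end, in the units of the state.
- readout.read_state(): the state, without advancing time (a new reading comes with each control period).
- cams.camera(name): name is "scene" or "top"; returns a dict with "img" (384x512x3 uint8, red, green, blue), "fx", "fy", "cx", "cy" (pixels), "k1" (the pictures are not rectified: a ray, as slopes to the right and down, at radius r is drawn at 1 + k1 r^2 times it, then the intrinsics apply), "origin" and "rotation" of the camera in the world. Camera axes: x right, y up, looking along -z (the intrinsics and any distortion apply to the point x, -y, -z); pixel columns grow to the right and rows downward; lengths in m; the calibration is good to about 2 mm. A picture is of the moment at which its call begins. There is no depth.
- r.close_job(): hands the job in; it is judged then, once.
The state is a dict: "time": time; "joint_positions": joint angles; "joint_vel": joint speeds; "joint_torque": joint torques, N m; "ee_pos": TCP position; "eef_rot": TCP orientation; "ft_force": force on the tool from outside, world axes, zero at the start; "torque": the same for the moment, N m; "width": finger opening in m; "grip_force": force on a finger pad.
Only numpy, scipy, OpenCV 4.12 (cv2) and the standard library are available. Lean on these libraries where they do the work, as an engineer would, in place of code of your own. Each camera call takes 0.05 s, during which the arm holds its last target. There are 200 camera calls.

## Working session

There is one attempt and no reset: what is moved stays moved. The work goes in short steps, Python scripts to look and compute and a tool call to move; the robot and the scene stay as the last step left them, time stands still between calls to the robot, and variables do not carry over. Pictures are saved under pics/ and viewed, at most 10 in all, crops included, and the job is handed in when it is done.

Besides the shell and the picture viewer there is one more tool, called after "Request:" as a command line: name --argument value ..., lists and objects as JSON in quotes. step_arm: Moves the arm, as the interface text tells. Its arguments: {"type":"object","properties":{"deltas":{"type":"array"},"squeeze":{"type":"number"}},"required":["deltas"]}

```bash
mkdir -p pics; cat > h.py <<'E'
import numpy as np, cv2
from bench import readout, cams, r
from scipy.spatial.transform import Rotation as R
def ray(c,u,v):
    x=np.array([(u-c['cx'])/c['fx'],(v-c['cy'])/c['fy']]); s=x.copy()
    for _ in range(20): s=x/(1+c['k1']*(s@s))
    d=np.array(c['rotation']).reshape(3,3)@np.array([s[0],-s[1],-1.]); return np.array(c['origin']),d
def atz(c,u,v,z):
    o,d=ray(c,u,v); return o+d*(z-o[2])/d[2]
def proj(c,p):
    q=np.array(c['rotation']).reshape(3,3).T@(np.array(p)-np.array(c['origin'])); s=np.array([q[0],-q[1]])/-q[2]
    s=s*(1+c['k1']*(s@s)); return np.array([c['fx']*s[0]+c['cx'],c['fy']*s[1]+c['cy']])
def tri(c1,p1,c2,p2):
    o1,d1=ray(c1,*p1);o2,d2=ray(c2,*p2)
    t=np.linalg.lstsq(np.c_[d1,-d2],o2-o1,rcond=None)[0]; a=o1+d1*t[0];b=o2+d2*t[1]; return (a+b)/2,np.linalg.norm(a-b)
E
python3 - <<'E'
from h import *
import pickle
C={}
for n in('scene','top'):
    c=cams.camera(n);C[n]=c;print(n,c['origin'],np.round(c['rotation'],3).tolist(),c['fx'],c['cx'],c['cy'],c['k1'])
    cv2.imwrite(f'pics/{n}0.png',cv2.resize(c['img'][:,:,::-1],(768,576),interpolation=cv2.INTER_CUBIC))
pickle.dump(C,open('c0.pkl','wb'))
s=readout.read_state();print(s)
E
```

```text
scene [0.54027426 1.06928332 0.96585771] [0.002, 0.448, 0.894, 0.008] 406.09732547041426 252.67154638059387 199.8778384039802 -0.042209953983456665
top [0.47449993 0.01011837 1.16313894] [-0.024, 0.024, 0.716, -0.697] 354.11219768364975 253.91581240932683 190.70203885550308 0.012816909370176512
{'time': 0.1, 'joint_positions': array([ 1.32240119,  0.33279194, -0.06465968,  1.46081929,  0.02160968,
        1.349909  , -0.08850943]), 'joint_vel': array([-0.00019237, -0.0028104 , -0.00065108, -0.0017965 , -0.00046514,
        0.00092293,  0.00017893]), 'joint_torque': array([ 1.71585078e-03, -6.24547434e+01,  2.49506539e-02, -3.90715027e+01,
       -6.13310211e-02,  3.66885366e-02,  1.53688177e-06]), 'ee_pos': array([ 0.13982974, -0.6088449 ,  0.243862  ]), 'eef_rot': array([ 9.93635168e-01,  1.12644453e-01, -1.07844177e-04, -6.06633294e-04]), 'ft_force': array([-0.58746427,  0.21037557,  0.15882781]), 'torque': array([-0.00339454,  0.00672434, -0.04542978]), 'grip_force': 0.0, 'width': 0.08715546661562165}
```

View pics/scene0.png

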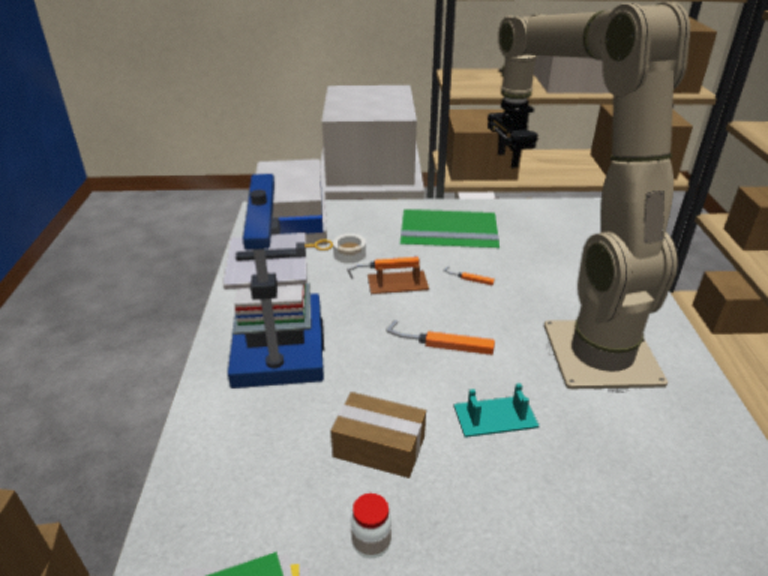

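View pics/top0.png

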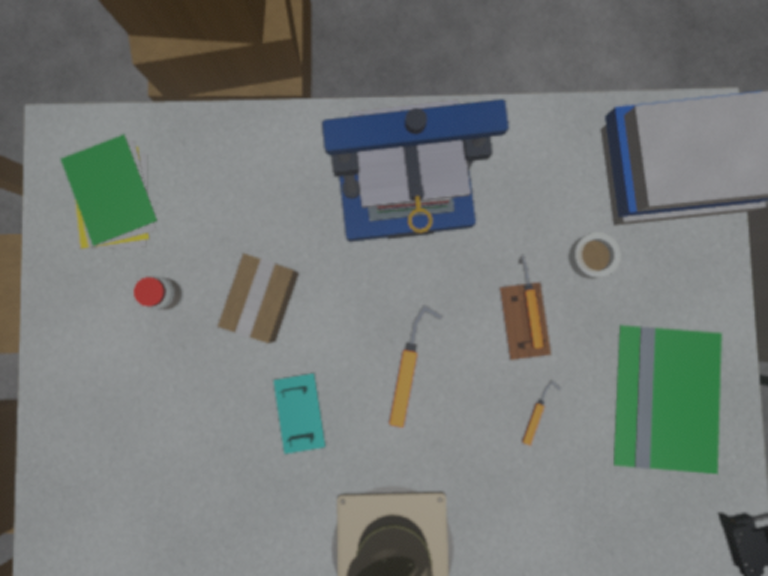

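The scene view shows the rod in its rest at (398,270) and the ring at (322,245). In the top view they are at (533,318) and (420,220). Next I'll measure them with colour masks.

```bash
cat > m.py <<'E'
from h import *
import pickle
C=pickle.load(open('c0.pkl','rb'))
def mask(c,lo,hi,box):
    h=cv2.cvtColor(c['img'],cv2.COLOR_RGB2HSV); m=cv2.inRange(h,lo,hi); k=np.zeros_like(m); x0,y0,x1,y1=[int(b/1.5) for b in box]; k[y0:y1,x0:x1]=255; return m&k
def pts(m): 
    v,u=np.nonzero(m); return np.c_[u,v].astype(np.float32)
t,s=C['top'],C['scene']
for c,px in((t,[(535,320),(420,209),(410,230),(510,300),(432,222)]),(s,[(400,263),(322,240),(330,245),(375,282)])):
    h=cv2.cvtColor(c['img'],cv2.COLOR_RGB2HSV)
    for u,v in px: print((u,v),h[int(v/1.5),int(u/1.5)],end=' ')
print()
m=mask(t,(8,130,90),(22,255,255),(500,280,560,360)); p=pts(m)
rr=cv2.minAreaRect(p); print('handle',len(p),rr)
b=cv2.boxPoints(rr); w=np.array([atz(t,*q,.078)[:2] for q in b]); print('corners',w.round(4).tolist(),'ctr',w.mean(0))
print([np.linalg.norm(w[i]-w[i-1]).round(4) for i in range(4)])
m=mask(s,(3,130,90),(20,255,255),(360,250,430,275)); p=pts(m); print('scene handle',len(p),cv2.minAreaRect(p),atz(s,*p.mean(0),.07))
for n,c,box in(('t',t,(395,190,450,245)),('s',s,(300,230,345,260))):
    m=mask(c,(15,110,80),(35,255,255),box); p=pts(m); print(n,len(p),p.min(0),p.max(0))
def crop(c,box,f):
    x0,y0,x1,y1=[int(b/1.5) for b in box]; return cv2.resize(c['img'][y0:y1,x0:x1,::-1],(390,570),interpolation=cv2.INTER_CUBIC)
A=cv2.resize(t['img'][165:245,325:380,::-1],None,fx=7,fy=7,interpolation=cv2.INTER_CUBIC)
B=cv2.resize(s['img'][150:206,195:295,::-1],None,fx=4,fy=4,interpolation=cv2.INTER_CUBIC)
D=cv2.resize(t['img'][60:165,210:340,::-1],None,fx=3,fy=3,interpolation=cv2.INTER_CUBIC)
I=np.zeros((560,385+405,3),np.uint8); I[:560,:385]=A; I[:224,390:790]=B; I[230:545,390:780]=D
cv2.imwrite('pics/crop0.png',I)
E
python3 m.py
```

```text
(535, 320) [ 18 159 160] (420, 209) [ 23 155 132] (410, 230) [111 114 105] (510, 300) [ 11 108  99] (432, 222) [120  13  95] (400, 263) [ 11 216 132] (322, 240) [ 20 173 158] (330, 245) [ 21 140 187] (375, 282) [ 11 153 130] 
handle 312 ((355.69940185546875, 212.5462188720703), (39.76295471191406, 8.211088180541992), 81.25383758544922)Traceback (most recent call last):
  File "m.py", line 15, in <module>
    b=cv2.boxPoints(rr); w=np.array([atz(t,*q,.078)[:2] for q in b]); print('corners',w.round(4).tolist(),'ctr',w.mean(0))
                                     ~~~^^^^^^^^^^^
  File "h.py", line 9, in atz
    o,d=ray(c,u,v); return o+d*(z-o[2])/d[2]
        ~~~^^^^^^^
  File "h.py", line 7, in ray
    d=np.array(c['rotation']).reshape(3,3)@np.array([s[0],-s[1],-1.]); return np.array(c['origin']),d
      ~~~~~~~~~~~~~~~~~~~~~~~~~~~~~~~^^^^^
ValueError: cannot reshape array of size 4 into shape (3,3)
```

Rotation is a quaternion.

```bash
sed -i "s/np.array(c\['rotation'\]).reshape(3,3)/R.from_quat(c['rotation']).as_matrix()/" h.py; python3 m.py
```

```text
(535, 320) [ 18 159 160] (420, 209) [ 23 155 132] (410, 230) [111 114 105] (510, 300) [ 11 108  99] (432, 222) [120  13  95] (400, 263) [ 11 216 132] (322, 240) [ 20 173 158] (330, 245) [ 21 140 187] (375, 282) [ 11 153 130] 
handle 312 ((355.69940185546875, 212.5462188720703), (39.76295471191406, 8.211088180541992), 81.25383758544922)
corners [[0.533, -0.2803], [0.5362, -0.3053], [0.416, -0.3181], [0.4128, -0.2933]] ctr [ 0.47449087 -0.29927472]
[np.float64(0.1208), np.float64(0.0252), np.float64(0.1208), np.float64(0.025)]
scene handle 202 ((265.5, 176.5), (11.0, 31.0), 90.0) [ 0.47430201 -0.28821442  0.07      ]
t 91 [273. 131.] [286. 154.]
s 66 [203. 159.] [229. 166.]
```

View pics/crop0.png

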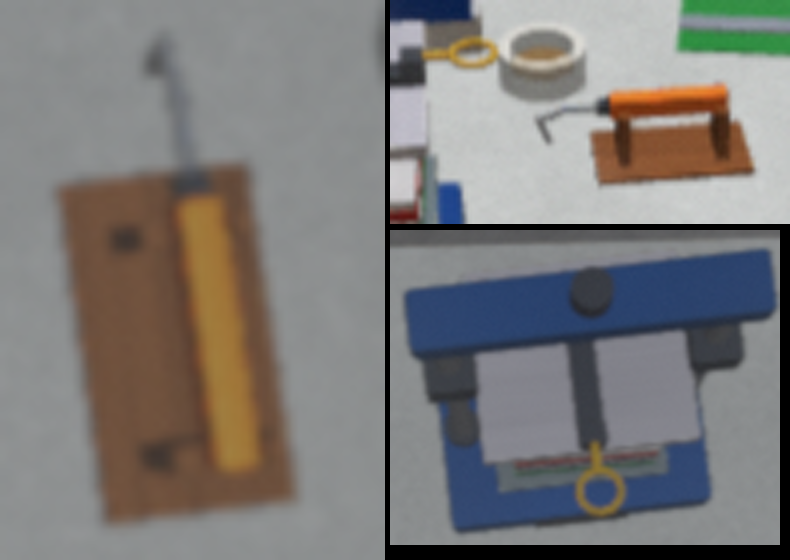

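The crop shows the rod in both brown saddles with its hook pointing away from the robot and the prong down. It also shows the ring centre clearly in both views: top px (280,147), scene px (216,163). Next: triangulate the ring, the rest and the press yaw.

```bash
cat > m2.py <<'E'
from h import *
import pickle
C=pickle.load(open('c0.pkl','rb'));t,s=C['top'],C['scene']
a=lambda x,y:(325+x/7-.5,165+y/7-.5)
d=lambda x,y:(210+(x-390)/3-.3,60+(y-230)/3-.3)
b=lambda x,y:(195+(x-390)/4-.4,150+y/4-.4)
print('ring',tri(t,d(601,491),s,b(473,52)))
print('stem root',tri(t,d(595,447),s,b(424,56)))
q=np.array([atz(t,*a(*p),.008)[:2] for p in((60,187),(247,163),(297,497),(103,522))]);print('rest',q.round(4).tolist(),q.mean(0))
e=(q[0]+q[1]-q[2]-q[3])/2;print('len',np.linalg.norm(e),'yaw',np.degrees(np.arctan2(e[1],e[0])),'w',np.linalg.norm(q[0]-q[1]))
q=np.array([atz(s,*b(*p),.008)[:2] for p in((592,133),(600,182),(753,172),(740,123))]);print('rest scene',q.round(4).tolist(),q.mean(0))
e=(q[0]+q[1]-q[2]-q[3])/2;print('len',np.linalg.norm(e),'yaw',np.degrees(np.arctan2(e[1],e[0])))
q=np.array([atz(t,*a(*p),.078)[:2] for p in((178,197),(219,193),(262,468),(214,472))]);print('handle',q.round(4).tolist(),q.mean(0),)
# press
x1,x2=atz(t,*d(415,353),.387),atz(t,*d(774,314),.387);e=(x1-x2);print('crosshead yaw n',np.degrees(np.arctan2(-e[0],e[1])),e)
x1,x2=atz(t,*d(456,530),.05),atz(t,*d(707,501),.05);e=(x1-x2);print('base front',x1,x2,np.linalg.norm(e),np.degrees(np.arctan2(-e[0],e[1])))
x1,x2=atz(t,*d(495,462),.24),atz(t,*d(700,438),.24);e=(x1-x2);print('plate front',x1,x2,np.degrees(np.arctan2(-e[0],e[1])))
print('tip',tri(t,a(158,70),s,b(548,141)),'bend',tri(t,a(166,40),s,b(540,121)))
# handle end centre tops in scene
for p in((610,95),(727,87)): print('scene handle top near edge', atz(s,*b(*p),.078))
print('tape',atz(t,596/1.5,255/1.5,.045),'other small rod',atz(t,535/1.5,420/1.5,.01),'big',atz(t,437/1.5,315/1.5,0.01))
E
python3 m2.py
```

```text
ring (array([ 0.64598306, -0.059348  ,  0.27427637]), np.float64(0.00038152482749401526))
stem root (array([ 0.68478184, -0.05551497,  0.2732656 ]), np.float64(0.001824548065745159))
rest [[0.5456, -0.2487], [0.5546, -0.3363], [0.3993, -0.3521], [0.39, -0.2621]] [ 0.47235924 -0.29980123]
len 0.15611393959650366 yaw 5.363015059446522 w 0.08799532381039758
rest scene [[0.5534, -0.3299], [0.5455, -0.2431], [0.3912, -0.2568], [0.3978, -0.3451]] [ 0.47199294 -0.29371006]
len 0.1556383044660493 yaw 5.312624101999711
handle [[0.5356, -0.2845], [0.5369, -0.3024], [0.4167, -0.3156], [0.4155, -0.2947]] [ 0.47615539 -0.29929004]
crosshead yaw n 4.783415070368245 [-0.02244836  0.26826167  0.        ]
base front [0.65138346 0.07754938 0.05      ] [ 0.67535125 -0.18858885  0.05      ] 0.26721529053286197 5.14604332537029
plate front [0.68061309 0.03042138 0.24      ] [ 0.69723182 -0.15059414  0.24      ] 5.245521740065318
tip (array([ 0.59773999, -0.29239578,  0.02449084]), np.float64(0.0005458970395340186)) bend (array([ 0.60658385, -0.28928193,  0.05149696]), np.float64(0.0028924875772341884))
scene handle top near edge [ 0.53438993 -0.29447778  0.078     ]
scene handle top near edge [ 0.41647532 -0.30655707  0.078     ]
tape [ 0.60538583 -0.44637165  0.045     ] other small rod [ 0.25886437 -0.31173269  0.01      ] big [ 0.48782273 -0.11029002  0.01      ]
```

```bash
cat >> h.py <<'E'
def Q(yaw,pitch=0):  # tool down, rod x at yaw, hook raised by pitch (deg)
    return R.from_euler('z',yaw,degrees=True)*R.from_euler('y',-pitch,degrees=True)*R.from_euler('x',180,degrees=True)
def delta(p,rot,p0=None,r0=None):
    s=readout.read_state(); p0=s['ee_pos'] if p0 is None else np.array(p0); r0=R.from_quat(s['eef_rot']) if r0 is None else r0
    return np.round(np.r_[(r0.inv()*rot).as_rotvec(),r0.inv().apply(np.array(p)-p0)],4).tolist()
E
python3 - <<'E'
from h import *
print(delta([.4974,-.2985,.19],Q(5.3)))
E
```

```text
[-0.0012, 0.0002, 0.1333, 0.418, -0.2224, 0.0541]
```

Request:
step_arm --deltas '[[[-0.001,0,0.133,0.418,-0.2224,0.054,100],[-0.001,0,0.133,0.418,-0.2224,0.054,100],[-0.001,0,0.133,0.418,-0.2224,0.054,100],[-0.001,0,0.133,0.418,-0.2224,0.054,100],[-0.001,0,0.133,0.418,-0.2224,0.054,100],[-0.001,0,0.133,0.418,-0.2224,0.054,100],[-0.001,0,0.133,0.418,-0.2224,0.054,100],[-0.001,0,0.133,0.418,-0.2224,0.054,100],[-0.001,0,0.133,0.418,-0.2224,0.054,100],[-0.001,0,0.133,0.418,-0.2224,0.054,100],[-0.001,0,0.133,0.418,-0.2224,0.054,100]]]'

```text
time: 1.48
ee_pos: [0.4965, -0.3002, 0.1906]
eef_rot: [0.999, 0.045, -0.0, 0.001]
ft_force: [-0.9, -0.5, -0.2]
width: 0.0871
grip_force: 0.0
```

```bash
python3 - <<'E'
from h import *
s=readout.read_state();print(s['ee_pos'],R.from_quat(s['eef_rot']).as_euler('zyx',degrees=True),s['ft_force'],abs(s['joint_vel']).max())
print(delta([.4974,-.2985,.070],Q(5.3)))
E
```

```text
[ 0.49651396 -0.30021599  0.19057906] [-5.18595820e+00 -1.41596862e-02  1.79909933e+02] [-0.88923151 -0.54619112 -0.16688662] 0.003519542951598505
[0.0015, 0.0004, -0.002, 0.0011, -0.0018, 0.1206]
```

Request:
step_arm --deltas '[[[0,0,0,0.001,-0.0015,0.04,100],[0,0,0,0.001,-0.0015,0.08,100],[0,0,0,0.001,-0.0015,0.105,100],[0,0,0,0.001,-0.0015,0.12,100],[0,0,0,0.001,-0.0015,0.12,100],[0,0,0,0.001,-0.0015,0.12,15],[0,0,0,0.001,-0.0015,0.12,10],[0,0,0,0.001,-0.0015,0.12,5],[0,0,0,0.001,-0.0015,0.12,0],[0,0,0,0.001,-0.0015,0.12,0],[0,0,0,0.001,-0.0015,0.12,0]]]' --squeeze 55

```text
time: 2.85
ee_pos: [0.4984, -0.2973, 0.0706]
eef_rot: [0.999, 0.046, 0.0, 0.001]
ft_force: [-0.4, 0.1, -0.2]
width: 0.0347
grip_force: 0.0
```

```bash
python3 - <<'E'
from h import *
s=readout.read_state();print(s['ee_pos'],s['ft_force'],s['torque'],s['width'],s['grip_force'])
E
```

```text
[ 0.49844767 -0.29732136  0.07057742] [-0.43984932  0.12952743 -0.24222021] [ 0.02669944  0.04632778 -0.05780492] 0.034701511685582206 0.0
```

Still closing.

Request:
step_arm --deltas '[[[0,0,0,0,0,0,0],[0,0,0,0,0,0,0],[0,0,0,0,0,0,0],[0,0,0,0,0,0,0]]]' --squeeze 55

```text
time: 3.35
ee_pos: [0.4984, -0.2974, 0.0706]
eef_rot: [0.999, 0.046, 0.0, 0.001]
ft_force: [0.0, -0.9, -0.6]
width: 0.0195
grip_force: 54.9
```

```bash
python3 - <<'E'
from h import *
s=readout.read_state();print(s['ee_pos'],s['ft_force'],s['torque'],s['width'],s['grip_force'])
E
```

```text
[ 0.49844218 -0.29739258  0.07058103] [ 0.04201514 -0.92630771 -0.62295224] [-0.06849784 -0.04210687  0.01360023] 0.019516139678429602 54.93601553142071
```

```bash
cat >> h.py <<'E'
BEND=np.array([.1085,0,.0146])
def tcp_for(bend,rot): return np.array(bend)-rot.apply(BEND)
RING=np.array([.646,-.0593,.2743]); U=np.array([np.cos(np.radians(5.2)),np.sin(np.radians(5.2)),0])
E
python3 - <<'E'
from h import *
q=Q(5.2,20); p=tcp_for(RING-U*.05+[0,0,.075],q); print(p,delta(p,q))
E
```

```text
[ 0.4896958  -0.0735248   0.32591033] [0.0008, 0.3489, 0.0022, 0.0121, -0.2234, -0.2556]
```

Request:
step_arm --deltas '[[[0,0,0,0,0,-0.02,0],[0,0,0,0,0,-0.05,0],[0,0,0,0,0,-0.09,0],[0,0.05,0,0,0,-0.13,0],[0,0.12,0,0,-0.03,-0.17,0],[0,0.2,0.001,0.004,-0.07,-0.2,0],[0,0.27,0.001,0.008,-0.11,-0.225,0],[0,0.32,0.002,0.01,-0.15,-0.245,0],[0,0.349,0.002,0.012,-0.19,-0.256,0],[0,0.349,0.002,0.012,-0.215,-0.256,0],[0,0.349,0.002,0.012,-0.2235,-0.256,0],[0,0.349,0.002,0.012,-0.2235,-0.256,0],[0,0.349,0.002,0.012,-0.2235,-0.256,0]]]'

```text
time: 4.97
ee_pos: [0.4895, -0.0746, 0.3262]
eef_rot: [0.984, 0.044, 0.173, -0.008]
ft_force: [-0.5, 0.3, -2.0]
width: 0.0199
grip_force: 54.9
```

```bash
cat > look.py <<'E'
from h import *
import pickle,sys
n=sys.argv[1]; C={k:cams.camera(k) for k in('scene','top')}; pickle.dump(C,open(f'c{n}.pkl','wb'))
t,s=C['top'],C['scene']
A=cv2.resize(t['img'][110:210,230:330,::-1],None,fx=5,fy=5,interpolation=cv2.INTER_CUBIC)
B=cv2.resize(s['img'][110:210,180:255,::-1],None,fx=4,fy=4,interpolation=cv2.INTER_CUBIC)
I=np.zeros((500,800,3),np.uint8); I[:500,:500]=A; I[:400,500:800]=B
cv2.imwrite(f'pics/look{n}.png',I)
s=readout.read_state();print(s['time'],s['ee_pos'],s['ft_force'],s['torque'],s['width']); rot=R.from_quat(s['eef_rot']);print((rot*R.from_euler('x',180,degrees=True)).as_euler('ZYX',degrees=True),'bend pred',s['ee_pos']+rot.apply(BEND))
E
python3 look.py 1
```

```text
5.075 [ 0.48960113 -0.07441195  0.32613831] [-0.29402159  0.41674246 -0.62828937] [ 0.01813406  0.50036728 -0.05881825] 0.019452069534057096
[ 5.13049374e+00 -1.99786560e+01 -6.43429265e-03] bend pred [ 0.59613161 -0.06484885  0.34948814]
```

View pics/look1.png

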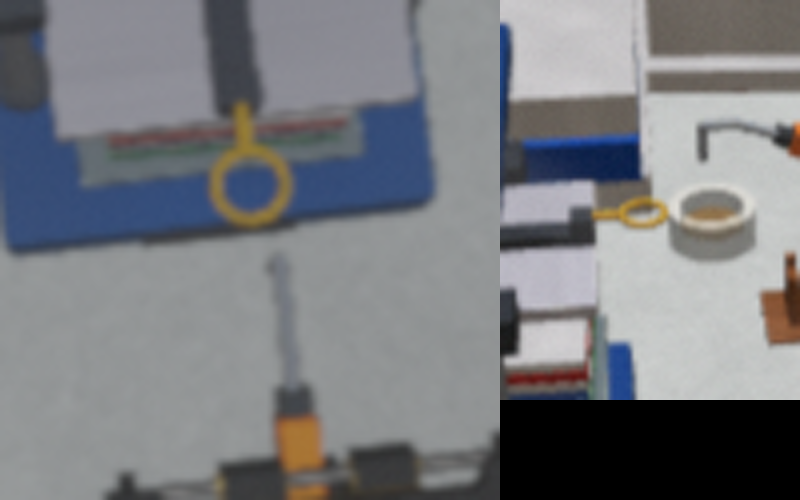

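The prong hangs vertically and the bend is nearly level. The prong is at top crop (277,258) and scene crop (703,126–160), with the ring at (251,187) and (643,212). Next: triangulate both.

```bash
python3 - <<'E'
from h import *
import pickle
C=pickle.load(open('c1.pkl','rb'));t,s=C['top'],C['scene']
a=lambda x,y:(230+x/5-.4,110+y/5-.4)
b=lambda x,y:(180+(x-500)/4-.4,110+y/4-.4)
print('bend',tri(t,a(277,260),s,b(703,127)));print('ring',tri(t,a(251,187),s,b(643,212)))
print('tip', atz(s,*b(703,158),.32))
for p in ([.5961,-.0648,.3495],[.5961,-.0648,.3215]): print(proj(t,p),proj(s,p), a(277,260),b(703,127),b(703,158))
E
```

```text
bend (array([ 0.59553324, -0.06389208,  0.34907026]), np.float64(0.001321452339078502))
ring (array([ 0.64555521, -0.05872387,  0.27458165]), np.float64(0.001135741322593405))
tip [ 0.59599942 -0.06580536  0.32      ]
[285.39566464 161.60541369] [229.96456383 141.06305745] (285.0, 161.6) (230.35, 141.35) (230.35, 149.1)
[284.37459883 163.36685339] [230.29224435 148.8460154 ] (285.0, 161.6) (230.35, 141.35) (230.35, 149.1)
```

```bash
python3 - <<'E'
from h import *
q=Q(5.2,20)
for z in(.075,.04,.02,.010): print(z,delta(tcp_for(np.array([.6458,-.0590,.2745])+[0,0,z],q),q))
print('up unit in tool',R.from_quat(readout.read_state()['eef_rot']).inv().apply([0,0,1]))
E
```

```text
0.075 [0.0005, 0.0004, -0.0011, 0.047, -0.0013, 0.0171]
0.04 [0.0005, 0.0004, -0.0011, 0.035, -0.0013, 0.05]
0.02 [0.0005, 0.0004, -0.0011, 0.0282, -0.0013, 0.0688]
0.01 [0.0005, 0.0004, -0.0011, 0.0248, -0.0013, 0.0782]
up unit in tool [ 3.41670063e-01  1.05541398e-04 -9.39819960e-01]
```

Request:
step_arm --deltas '[[[0,0,-0.001,0.025,-0.0013,0.009,0],[0,0,-0.001,0.04,-0.0013,0.0145,0],[0,0,-0.001,0.047,-0.0013,0.017,0],[0,0,-0.001,0.047,-0.0013,0.017,0],[0,0,-0.001,0.044,-0.0013,0.026,0],[0,0,-0.001,0.0395,-0.0013,0.038,0],[0,0,-0.001,0.035,-0.0013,0.05,0],[0,0,-0.001,0.0315,-0.0013,0.0595,0],[0,0,-0.001,0.028,-0.0013,0.069,0],[0,0,-0.001,0.028,-0.0013,0.069,0],[0,0,-0.001,0.028,-0.0013,0.069,0]]]'

```text
time: 6.45
ee_pos: [0.5394, -0.0676, 0.2714]
eef_rot: [0.984, 0.045, 0.174, -0.007]
ft_force: [-0.1, 0.5, -1.2]
width: 0.0197
grip_force: 54.9
```

```bash
python3 look.py 2
```

```text
6.55 [ 0.53948379 -0.06765826  0.27159741] [-0.35932791  0.1692195  -1.77777471] [ 0.02051278  0.44597364 -0.0276378 ] 0.01951196302030454
[  5.28865341 -20.04744932  -0.08267704] bend pred [ 0.64596126 -0.05782307  0.29507566]
```

View pics/look2.png

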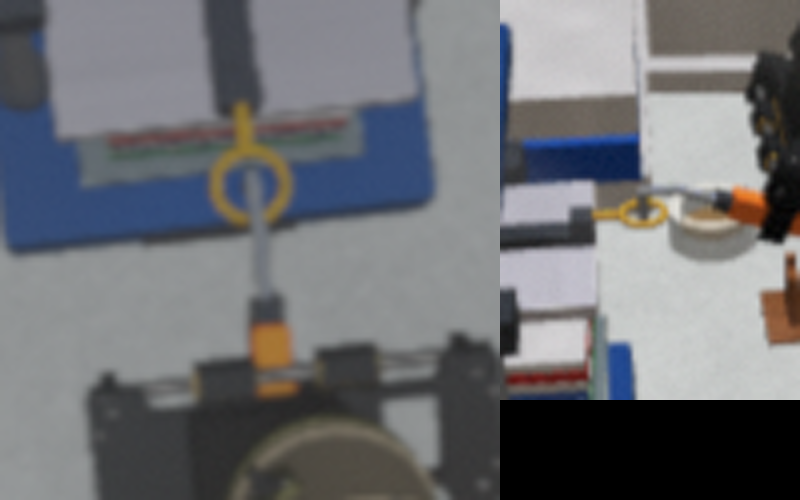

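The prong is inside the ring (top crop 253,180). Now pulling down slowly, reading the force between calls.

Request:
step_arm --deltas '[[[0,0,0,-0.0017,0,0.0047,0],[0,0,0,-0.0034,0,0.0094,0],[0,0,0,-0.0051,0,0.0141,0],[0,0,0,-0.0068,0,0.0188,0],[0,0,0,-0.0085,0,0.0235,0],[0,0,0,-0.0103,0,0.0282,0],[0,0,0,-0.012,0,0.0329,0],[0,0,0,-0.0137,0,0.0376,0]]]'

```text
time: 7.55
ee_pos: [0.5393, -0.0677, 0.2308]
eef_rot: [0.984, 0.045, 0.174, -0.007]
ft_force: [0.1, 0.4, 1.2]
width: 0.0196
grip_force: 54.9
```

```bash
cat > st.py <<'E'
from h import *
s=readout.read_state(); rot=R.from_quat(s['eef_rot']);print(s['time'],s['ee_pos'],'F',s['ft_force'].round(2),'M',s['torque'].round(3),s['width'],'pitch',-(rot*R.from_euler('x',180,degrees=True)).as_euler('ZYX',degrees=True)[1],'bend pred',s['ee_pos']+rot.apply(BEND))
print('down in tool',rot.inv().apply([0,0,-1]).round(4))
E
python3 st.py
```

```text
7.55 [ 0.53929582 -0.06766851  0.23077313] F [0.09 0.45 1.15] M [ 0.     0.122 -0.01 ] 0.019569439309840498 pitch 20.014289238589082 bend pred [ 0.64578717 -0.05783602  0.25418949]
down in tool [-0.3423 -0.0011  0.9396]
```

Request:
step_arm --deltas '[[[0,0,0,-0.001,0,0.0028,0],[0,0,0,-0.002,0,0.0056,0],[0,0,0,-0.0031,0,0.0085,0],[0,0,0,-0.0041,0,0.0113,0]]]'

```text
time: 8.05
ee_pos: [0.5392, -0.0677, 0.2189]
eef_rot: [0.984, 0.045, 0.174, -0.007]
ft_force: [0.4, 0.1, 1.8]
width: 0.0197
grip_force: 54.9
```

```bash
python3 st.py
```

```text
8.05 [ 0.53924948 -0.06771923  0.21888297] F [0.37 0.11 1.78] M [0.065 0.125 0.044] 0.019675224085868713 pitch 20.00834776878283 bend pred [ 0.64574431 -0.05789802  0.24228824]
down in tool [-0.3422 -0.0011  0.9396]
```

Request:
step_arm --deltas '[[[0,0,0,-0.001,0,0.0028,0],[0,0,0,-0.002,0,0.0056,0],[0,0,0,-0.0031,0,0.0085,0],[0,0,0,-0.0041,0,0.0113,0]]]'

```text
time: 8.55
ee_pos: [0.5393, -0.0677, 0.2068]
eef_rot: [0.984, 0.045, 0.174, -0.007]
ft_force: [0.9, 0.2, 0.9]
width: 0.0194
grip_force: 54.9
```

```bash
python3 st.py
```

```text
8.55 [ 0.53925887 -0.06772946  0.20683245] F [0.91 0.17 0.89] M [0.035 0.094 0.048] 0.019369436292349995 pitch 20.007331513275975 bend pred [ 0.64575393 -0.05790626  0.23023582]
down in tool [-0.3421 -0.0011  0.9396]
```

Request:
step_arm --deltas '[[[0,0,0,-0.001,0,0.0028,0],[0,0,0,-0.002,0,0.0056,0],[0,0,0,-0.0031,0,0.0085,0]]]'

```text
time: 8.93
ee_pos: [0.5392, -0.0677, 0.1978]
eef_rot: [0.984, 0.045, 0.174, -0.007]
ft_force: [0.2, 0.3, 0.8]
width: 0.0195
grip_force: 54.9
```

```bash
python3 st.py
```

```text
8.925 [ 0.53924603 -0.06772982  0.19777132] F [0.16 0.34 0.8 ] M [ 0.051 -0.014  0.005] 0.019534715104111935 pitch 20.00488642697664 bend pred [ 0.64574184 -0.05790384  0.22117013]
down in tool [-0.3421 -0.0011  0.9397]
```

Request:
step_arm --deltas '[[[0,0,0,-0.0005,0,0.0014,0],[0,0,0,-0.001,0,0.0028,0]]]'

```text
time: 9.18
ee_pos: [0.5395, -0.0678, 0.1952]
eef_rot: [0.984, 0.045, 0.174, -0.007]
ft_force: [-0.4, -0.0, 2.2]
width: 0.0195
grip_force: 54.9
```

```bash
python3 st.py
```

```text
9.175 [ 0.53946376 -0.06775465  0.19516241] F [-0.42 -0.04  2.18] M [ 0.12  -0.097  0.019] 0.01947923465793465 pitch 20.03517986658563 bend pred [ 0.64594707 -0.05792804  0.21861776]
down in tool [-0.3426 -0.0012  0.9395]
```

Request:
step_arm --deltas '[[[0,0,0,-0.0005,0,0.0014,0],[0,0,0,-0.001,0,0.0028,0],[0,0,0,-0.0013,0,0.0037,0]]]'

```text
time: 9.55
ee_pos: [0.5395, -0.0677, 0.1912]
eef_rot: [0.984, 0.045, 0.174, -0.007]
ft_force: [1.0, 0.0, 3.1]
width: 0.0195
grip_force: 54.9
```

```bash
python3 st.py
```

```text
9.55 [ 0.53950106 -0.06772381  0.19122341] F [1.01 0.03 3.06] M [ 0.074 -0.268  0.058] 0.019540715528495938 pitch 20.033745733120234 bend pred [ 0.64598406 -0.05788755  0.21467608]
down in tool [-0.3426 -0.0012  0.9395]
```

Request:
step_arm --deltas '[[[0,0,0,-0.0005,0,0.0014,0],[0,0,0,-0.001,0,0.0028,0],[0,0,0,-0.001,0,0.0028,0]]]'

```text
time: 9.93
ee_pos: [0.5394, -0.0677, 0.1881]
eef_rot: [0.984, 0.045, 0.174, -0.007]
ft_force: [0.4, -0.0, 2.7]
width: 0.0193
grip_force: 54.9
```

```bash
python3 st.py; python3 look.py 3
```

```text
9.925 [ 0.53942779 -0.06772018  0.18811369] F [ 0.42 -0.02  2.65] M [ 0.093 -0.531 -0.018] 0.0192959119338652 pitch 20.018218021412796 bend pred [ 0.64591843 -0.05789753  0.21153738]
down in tool [-0.3423 -0.0011  0.9396]
10.025 [ 0.53941249 -0.06770107  0.18816139] [2.01818165 0.75071705 3.4074174 ] [ 0.11553982 -0.53109128  0.03881505] 0.019359046177990814
[  5.28019178 -20.01480875  -0.06272748] bend pred [ 0.64590424 -0.05787531  0.21157872]
```

View pics/look3.png

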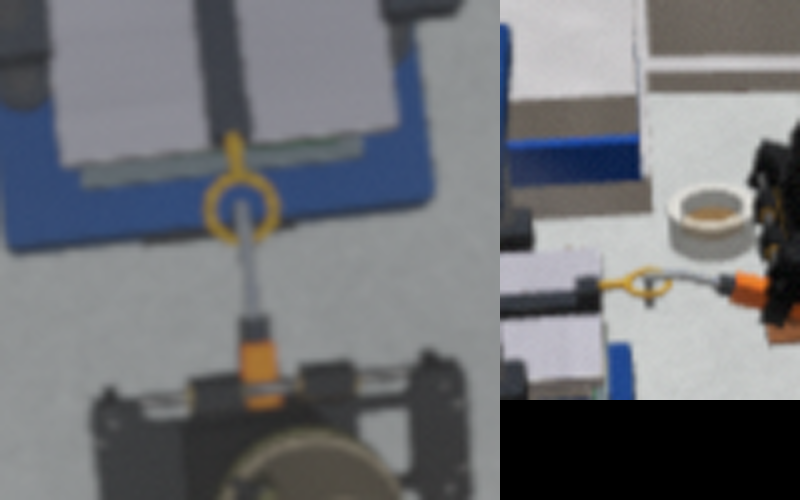

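Request:
step_arm --deltas '[[[0,0,0,0,0,0,0],[0,0,0,0,0,0,0]]]'

```text
time: 10.28
ee_pos: [0.5394, -0.0677, 0.1882]
eef_rot: [0.984, 0.045, 0.174, -0.007]
ft_force: [0.9, 0.7, 3.1]
width: 0.0189
grip_force: 54.9
```

```bash
python3 st.py; python3 - <<'E'
from h import *
import pickle
C=pickle.load(open('c3.pkl','rb'));t,s=C['top'],C['scene']
a=lambda x,y:(230+x/5-.4,110+y/5-.4)
b=lambda x,y:(180+(x-500)/4-.4,110+y/4-.4)
print(tri(t,a(241,206),s,b(635,284)))
E
```

```text
10.275 [ 0.53938778 -0.06773252  0.18815781] F [0.88 0.72 3.08] M [ 0.13  -0.548  0.019] 0.018935447835413493 pitch 20.012266406097197 bend pred [ 0.64588084 -0.05790969  0.21157039]
down in tool [-0.3422 -0.0011  0.9396]
(array([ 0.65264404, -0.05853932,  0.20372377]), np.float64(0.008720615191263999))
```

Request:
step_arm --deltas '[[[0,0,0,-0.0004,0,0.001,0],[0,0,0,-0.0004,0,0.001,0]]]'

```text
time: 10.52
ee_pos: [0.5394, -0.0677, 0.1871]
eef_rot: [0.984, 0.045, 0.174, -0.007]
ft_force: [1.5, 1.1, 4.1]
width: 0.0195
grip_force: 54.9
```

```bash
python3 st.py
```

```text
10.525 [ 0.53940803 -0.06771459  0.18709456] F [1.51 1.08 4.07] M [ 0.163 -0.758  0.085] 0.019463388330823343 pitch 20.022338881610786 bend pred [ 0.64589589 -0.05788017  0.21052594]
down in tool [-0.3424 -0.0011  0.9396]
```

Request:
step_arm --deltas '[[[0,0,0,0.0007,0,-0.0019,0],[0,0,0,0.0021,0,-0.0056,0],[0,0,0,0.0038,0,-0.0103,0],[0,0,0,0.0055,0,-0.015,0],[0,0,0,0.0072,0,-0.0197,0],[0,0,0,0.0103,0,-0.0282,0],[0,0,0,0.0137,0,-0.0376,0],[0,0,0,0.0171,0,-0.047,0],[0,0,0,0.0188,0,-0.0517,0],[0,0,0,0.0188,0,-0.0517,0]]]'

```text
time: 11.78
ee_pos: [0.5394, -0.0677, 0.2424]
eef_rot: [0.984, 0.045, 0.174, -0.007]
ft_force: [-0.7, 0.3, -1.1]
width: 0.0195
grip_force: 54.9
```

```bash
python3 st.py; python3 look.py 4
```

```text
11.775 [ 0.53940388 -0.06773719  0.24243122] F [-0.68  0.33 -1.09] M [-0.054  0.48   0.01 ] 0.019473652377291765 pitch 20.033664495169514 bend pred [ 0.6458882  -0.05791481  0.26588374]
down in tool [-0.3426 -0.0014  0.9395]
11.875 [ 0.53907161 -0.06767825  0.24171675] [-3.28402478e-04 -1.13973523e-01 -1.93713229e+00] [-0.07030184  0.49594419  0.01124045] 0.019352067280857987
[  5.27766377 -19.97763566  -0.06008454] bend pred [ 0.64557885 -0.05785513  0.26506468]
```

View pics/look4.png

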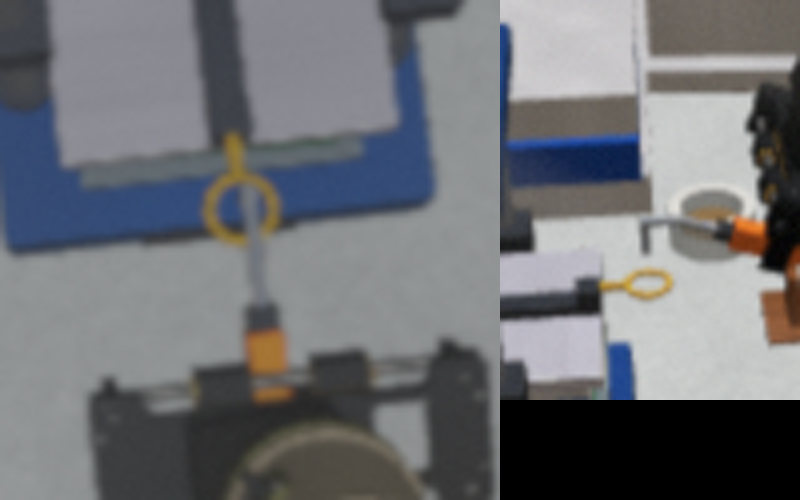

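The hook is free of the ring, and the ring stayed at the same pixels, so the plate holds. Back to the rest.

```bash
python3 - <<'E'
from h import *
print(delta([.44,-.12,.25],Q(5.3,20)));print(delta([.4982,-.2985,.19],Q(5.3)))
E
```

```text
[0.0012, 0.0004, -0.0004, -0.0944, 0.043, -0.0431]
[0.0011, -0.3487, -0.0006, -0.0759, 0.2261, 0.0277]
```

Request:
step_arm --deltas '[[[0,0,0,-0.03,0,-0.014,0],[0,0,0,-0.07,0.015,-0.03,0],[0,0,0,-0.094,0.043,-0.043,0],[0,0,0,-0.094,0.085,-0.04,0],[0,-0.08,0,-0.09,0.125,-0.027,0],[0.001,-0.16,0,-0.085,0.16,-0.01,0],[0.001,-0.24,0,-0.08,0.19,0.01,0],[0.001,-0.31,0,-0.077,0.212,0.023,0],[0.001,-0.3485,-0.0005,-0.076,0.226,0.0277,0],[0.001,-0.3485,-0.0005,-0.076,0.226,0.0277,0],[0.001,-0.3485,-0.0005,-0.076,0.226,0.0277,0],[0.001,-0.3485,-0.0005,-0.076,0.226,0.0277,0]]]'

```text
time: 13.38
ee_pos: [0.4981, -0.298, 0.1907]
eef_rot: [0.999, 0.046, 0.001, 0.0]
ft_force: [-0.5, -0.2, -0.5]
width: 0.0196
grip_force: 54.9
```

```bash
python3 st.py; python3 - <<'E'
from h import *
for z in(.19,.085,.072):print(delta([.4982,-.2978,z],Q(5.3)))
c=cams.camera('scene');cv2.imwrite('pics/l5.png',cv2.resize(c['img'][110:215,200:320,::-1],None,fx=5,fy=5,interpolation=cv2.INTER_CUBIC))
E
```

```text
13.375 [ 0.49809619 -0.29803742  0.19074773] F [-0.52 -0.2  -0.53] M [-0.019  0.016  0.048] 0.0196342535681239 pitch 0.08300141355792384 bend pred [ 0.60615204 -0.28800004  0.17630493]
down in tool [-1.4e-03 -7.0e-04  1.0e+00]
[0.0007, -0.0014, 0.0002, 0.0001, -0.0002, 0.0007]
[0.0007, -0.0014, 0.0002, -0.0, -0.0003, 0.1057]
[0.0007, -0.0014, 0.0002, -0.0, -0.0003, 0.1187]
```

View pics/l5.png

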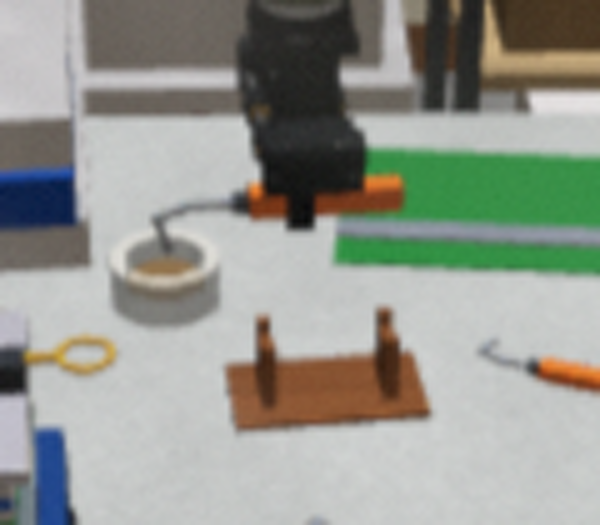

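The rod is level in the grip above the empty saddles. Lower and release.

Request:
step_arm --deltas '[[[0,0,0,0,0,0.03,0],[0,0,0,0,0,0.06,0],[0,0,0,0,0,0.085,0],[0,0,0,0,0,0.1,0],[0,0,0,0,0,0.11,0],[0,0,0,0,0,0.116,0],[0,0,0,0,0,0.1195,0],[0,0,0,0,0,0.1195,0]]]'

```text
time: 14.42
ee_pos: [0.4985, -0.2985, 0.071]
eef_rot: [0.999, 0.046, 0.0, 0.0]
ft_force: [-1.1, -0.9, -1.1]
width: 0.0197
grip_force: 54.9
```

```bash
python3 st.py
```

```text
14.425 [ 0.49852031 -0.2985316   0.07095989] F [-1.09 -0.88 -1.12] M [ 0.017 -0.029 -0.003] 0.01974469640672251 pitch 0.05182450018388442 bend pred [ 0.60657064 -0.2885199   0.05645804]
down in tool [-9.e-04 -4.e-04  1.e+00]
```

No contact load, and it is 0.4 mm above the grasp height. Lower 0.5 mm, open, then rise once open.

Request:
step_arm --deltas '[[[0,0,0,0,0,0.0005,0],[0,0,0,0,0,0.0005,25],[0,0,0,0,0,0.0005,30],[0,0,0,0,0,0.0005,40],[0,0,0,0,0,0.0005,60],[0,0,0,0,0,0.0005,80],[0,0,0,0,0,0.0005,80],[0,0,0,0,0,0.0005,80],[0,0,0,0,0,0.0005,80],[0,0,0,0,0,-0.02,80],[0,0,0,0,0,-0.05,80],[0,0,0,0,0,-0.09,80],[0,0,0,-0.05,0,-0.14,80],[0,0,0,-0.1,0,-0.18,80],[0,0,0,-0.1,0.02,-0.18,80],[0,0,0,-0.1,0.02,-0.18,80]]]'

```text
time: 16.42
ee_pos: [0.3998, -0.3291, 0.2515]
eef_rot: [0.999, 0.045, 0.001, 0.001]
ft_force: [-0.7, 0.9, 0.1]
width: 0.0696
grip_force: 0.0
```

```bash
python3 st.py; python3 - <<'E'
from h import *
C={k:cams.camera(k) for k in('scene','top')}
t,s=C['top'],C['scene']
I=np.zeros((560,790,3),np.uint8)
I[:560,:385]=cv2.resize(t['img'][165:245,325:380,::-1],None,fx=7,fy=7,interpolation=cv2.INTER_CUBIC)
I[:224,390:790]=cv2.resize(s['img'][150:206,195:295,::-1],None,fx=4,fy=4,interpolation=cv2.INTER_CUBIC)
I[230:545,390:780]=cv2.resize(t['img'][60:165,210:340,::-1],None,fx=3,fy=3,interpolation=cv2.INTER_CUBIC)
cv2.imwrite('pics/l6.png',I)
E
```

```text
16.425 [ 0.3998037  -0.32909665  0.25150108] F [-0.67  0.93  0.12] M [ 0.01   0.024 -0.04 ] 0.06961019847025338 pitch 0.08420707879881631 bend pred [ 0.50789348 -0.31942808  0.23706058]
down in tool [-0.0015 -0.0019  1.    ]
```

View pics/l6.png

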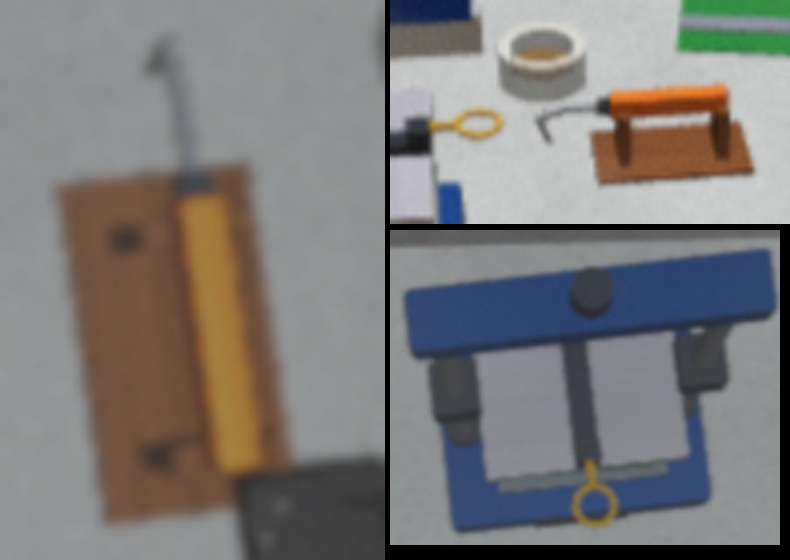

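The rod lies in both saddles exactly as at the start (top crop 220,330), the plate is down on the pile, and the tape roll has not moved. Handing in.

```bash
python3 -c "from bench import r; print(r.close_job())"
```

```text
the job is handed in; nothing more can be done
None
```

The job is handed in after 16.4 s of robot time: the plate is clamped on the pile at an estimated 5.5–7.5 N pull with the bed giving way, and stayed put after unhooking, while the rod lies in both saddles and the carton, pot and tape roll were not touched.

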